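Close the air valves at the end of the day

TASK

Shut off the workshop air for the night: run a fingertip along the row of valves on the manifold and lightly push each of the four one-sided levers round until it lies along the bar. Leave the valve with the short T-shaped handle open as it is, push gently without gripping or lifting anything, and leave the things standing around where they are.

Things in the scene. Friction and masses are not known exactly. Their poses are not given: they have to be found in the camera images.
- manifold: fixed air manifold: wooden base board 150 x 420 x 18 mm carrying an aluminium bar 36 mm wide, 370 mm long, its top 53 mm above the table. Origin: centre of the board's underside on the table. y runs along the bar; five valves stand on it in a row along y at -144, -72, 0, 72, 144 mm, in varying order. Its -x side, where the spouts point, faces the robot.
- valve_a: fixed brass ball valve with one-sided lever. Origin: on its turning axis at the bar's top, 53 mm above the table; axes parallel to the manifold's, not turning with the lever. Body 26 x 28 x 22 mm; spout 18 mm thick reaches 40 mm to -x, its top 20 mm above the origin. Level black lever: 14 mm wide, 31 to 47 mm above the origin, from the axis to 50 mm out; open, it points to -x over the spout.
- lever_a (a joint): angle of this lever, rad: 0 = open (pointing to -x), 1.57 = closed (pointing to +y along the bar, its stop). Turns clockwise seen from above, starts at 0 to 0.2, moves under about 2 N at 30 mm out, stays where it is left. Closed, its end is 22 mm short of the next valve's axis.
- valve_b: fixed brass ball valve with one-sided lever. Origin: on its turning axis at the bar's top, 53 mm above the table; axes parallel to the manifold's, not turning with the lever. Body 26 x 28 x 22 mm; spout 18 mm thick reaches 40 mm to -x, its top 20 mm above the origin. Level black lever: 14 mm wide, 31 to 47 mm above the origin, from the axis to 50 mm out; open, it points to -x over the spout.
- lever_b (a joint): angle of this lever, rad: 0 = open (pointing to -x), 1.57 = closed (pointing to +y along the bar, its stop). Turns clockwise seen from above, starts at 0 to 0.2, moves under about 2 N at 30 mm out, stays where it is left. Closed, its end is 22 mm short of the next valve's axis.
- valve_c: fixed brass ball valve with one-sided lever. Origin: on its turning axis at the bar's top, 53 mm above the table; axes parallel to the manifold's, not turning with the lever. Body 26 x 28 x 22 mm; spout 18 mm thick reaches 40 mm to -x, its top 20 mm above the origin. Level black lever: 14 mm wide, 31 to 47 mm above the origin, from the axis to 50 mm out; open, it points to -x over the spout.
- lever_c (a joint): angle of this lever, rad: 0 = open (pointing to -x), 1.57 = closed (pointing to +y along the bar, its stop). Turns clockwise seen from above, starts at 0 to 0.2, moves under about 2 N at 30 mm out, stays where it is left. Closed, its end is 22 mm short of the next valve's axis.
- valve_d: fixed brass ball valve with one-sided lever. Origin: on its turning axis at the bar's top, 53 mm above the table; axes parallel to the manifold's, not turning with the lever. Body 26 x 28 x 22 mm; spout 18 mm thick reaches 40 mm to -x, its top 20 mm above the origin. Level black lever: 14 mm wide, 31 to 47 mm above the origin, from the axis to 50 mm out; open, it points to -x over the spout.
- lever_d (a joint): angle of this lever, rad: 0 = open (pointing to -x), 1.57 = closed (pointing to +y along the bar, its stop). Turns clockwise seen from above, starts at 0 to 0.2, moves under about 2 N at 30 mm out, stays where it is left. Closed, its end is 22 mm short of the next valve's axis.
- valve_t: the one valve with a short T-shaped handle, in any of the five places; body, spout, origin and axes as for the others. Its black handle is a bar 48 mm long and 10 mm wide centred on the axis (24 mm to each side), 31 to 49 mm above the origin; open, it lies along x, across the manifold. It is to be left alone.
- lever_t (a joint): angle of the T-handle, rad, 0 = open; it starts at 0 to 0.2 and turns as easily as the levers.
- tip_t (a point): the end of the T-handle on its outlet (-x) side, 24 mm from the axis, 39 mm above the valve's origin; moves with the handle.
- oil_bottle: small capped oil bottle standing on the table in front of the manifold, 48 mm across, 105 mm tall. Loose; leave it where it is. Origin: centre of its underside.
- battery: tool battery pack on the table in front of the manifold, 75 x 62 x 54 mm. Loose; leave it where it is. Origin: centre of its underside.
- socket: steel wrench socket (a short tube) on the table in front of the manifold, 26 mm across, 32 mm tall. Loose; leave it where it is. Origin: centre of its underside.
- plug: small steel air plug standing on the base board in front of the bar, between two outlets, 18 mm across, 26 mm tall (top 44 mm above the table). Loose; leave it where it is. Origin: centre of its underside.
- grease_jar: small jar standing on the base board behind the bar, 36 mm across, 45 mm tall (top 63 mm above the table). Loose; leave it where it is. Origin: centre of its underside.
- screwdriver: screwdriver lying on the table behind the manifold, about 200 mm long. Loose; leave it where it is. Origin: on its long axis, at the bottom, near the middle.
- offcut: wooden offcut lying on the table behind the manifold, 45 x 110 x 22 mm. Loose; leave it where it is. Origin: centre of its underside.

How it is judged (in metres and radians):
At the end, for the whole second after the job is handed in: All four one-sided levers lie along the bar (each at 1.2 rad or more of its 1.57 rad turn) and are still; the end of the T-handle is within 6 mm of where it began, and every loose thing within 15 mm (value of joint each of lever_a, lever_b, lever_c, lever_d above 1.2 rad and velocity of joint each of lever_a, lever_b, lever_c, lever_d below 0.05 rad/s and distance of tip_t from where it was at the start of the episode below 0.006 m and distance of each of oil_bottle, battery, socket, plug, grease_jar, screwdriver, offcut from where it was at the start of the episode below 0.015 m); the robot touches nothing.
It fails at once if the T-handle is turned (its end moves more than 6 mm) (distance of tip_t from where it was at the start of the episode above 0.006 m).
It fails at once if a bystander is shifted, lifted or carried (more than 15 mm) (distance of any of oil_bottle, battery, socket, plug, grease_jar, screwdriver, offcut from where it was at the start of the episode above 0.015 m).
It fails at once if the fingers push a valve or the manifold with more than 25 N (contact force between the fingers and valve_a above 25 N or contact force between the fingers and valve_b above 25 N or contact force between the fingers and valve_c above 25 N or contact force between the fingers and valve_d above 25 N or contact force between the fingers and valve_t above 25 N or contact force between the fingers and manifold above 25 N).
It also fails if it takes over 48 s, if anything falls off the work surface, if the arm or the gripper's body presses on something with over 40 N, if the wrist force passes 120 N, or if a joint passes its speed limit or range.

ROBOT

A 7-joint arm with a two-finger parallel gripper is mounted at the origin on the work surface. World frame = base frame: x ahead of the robot, y to its left, z up, the work surface at z = 0. Lengths are in mm, angles in degrees, forces in N, time in s.
With the tool pointing down it reaches from about 425 to 875 mm from the base axis. Payload 8.4 kg.
Tool frame: the origin (TCP) lies at the very end of the fingers, on their centre line; the grasp point (between the pads) lies 19 mm behind it; z points along the fingers, y is the direction in which the jaws open and shut (so a half turn about z gives the same grasp; the last joint's range is limited). The gripper opens to 85 mm and grips with 20 to 120 N. Pads are 22 mm wide; open, the fingers measure 114 mm over their backs; the gripper's body (76 mm by 85 mm) begins 54 mm behind the grasp point. The pads swing forward as they close: fully open they stand 13 mm farther back than shut.
Start: joints at [-69.912, 19.091, 2.286, 83.961, -0.768, 76.965, -3.352], TCP at [282.608, 585.318, 231.308] pointing down, gripper open.
Joint ranges: [-147.57, 147.57], [-21.85, 119.76], [-74.77, 79.35], [14.55, 137.4], [-85.83, 265.84], [4.83, 119.75], [-152.11, 152.11]. Speed limits (degrees/s): [127.2, 127.2, 159.86, 159.86, 180, 180, 180].

INTERFACE

Orientations are given as a 3x3 rotation matrix whose columns are the frame's x, y, z axes.
In Python, from workcell import manip, imaging, workorder gives the robot as it stands.
- The arm moves only by the shell command python3 -m pendant 'ROWS'. ROWS is a JSON object of lists of equal length, an entry for each row: "delta_rot": the turn, a rotation vector about the tool's x, y, z in units of 6 degrees (1.0 is 6 degrees), a list of three; "slide": the shift along the tool's x, y, z in units of 30 mm (1.0 is 30 mm), a list of three; "gripper": the closure, from -1 (fully open) to 1 (shut). In form: {"delta_rot": [[ax, ay, az], ...], "slide": [[tx, ty, tz], ...], "gripper": [gripper, ...]}. A call has 1 to 20 rows; each row is the pose to reach, as a shift and turn from the pose commanded when the call began, along the tool's axes at that moment; what a row does not reach only later rows make up. A row lasts 1/12 s, in which the tool goes at most 41.7 mm and 7.16 degrees, less where a joint would pass 70% of its speed; a pose out of reach is approached as far as the arm can. A call with a gripper value outside its range is refused whole. The fingers move at their own pace and stop on an object; the grip force is fixed at half the most. Time passes only in rows, so rows that repeat a pose let the fingers close. It gives the time, the measured TCP pose, the force and the opening at its end, in the units of the state.
- manip.read_state(): the state, without advancing time (a new reading comes with each control period).
- imaging.camera(name): name is "scene" or "side" or "wrist"; returns a dict with "image" (400x640x3 uint8, red, green, blue), "fov_y" (degrees; the focal length in pixels is half the picture's height over the tangent of half this angle, whatever the lens; pixels are square), "cx", "cy" (the principal point, pixels), "rvec" (rotation vector, rad) and "tvec" (3), from world to camera coordinates, as OpenCV has them; the wrist camera has in their place "mount" (4x4, takes a point from camera to tool coordinates, whose origin is the TCP and whose axes are the flange's). Camera axes: x right, y down, z forward; pixel columns grow to the right and rows downward; lengths in mm; the calibration is good to about 2 mm. A picture is of the moment at which its call begins: read the wrist's pose just before it. There is no depth.
- workorder.job_done(): hands the job in, once; it reports no verdict.
The state is a dict: "time_s": time; "qpos": joint angles; "joint_vel": joint speeds; "joint_efforts": joint torques, N m; "position": TCP position; "tool_rot": TCP orientation; "ft_force": force on the tool from outside, world axes, zero at the start; "ft_torque": the same for the moment, N m; "gripper_width": finger opening in mm.
Only numpy, scipy, OpenCV 4.12 (cv2) and the standard library are available. Lean on these libraries where they do the work, as an engineer would, in place of code of your own. Each camera call takes 0.05 s, during which the arm holds its last target. There are 200 camera calls.

## Working session

There is one attempt and no reset: what is moved stays moved. The work goes in short steps, Python scripts to look and compute and a shell command to move; the robot and the scene stay as the last step left them, time stands still between calls to the robot, and variables do not carry over. Pictures are saved under pics/ and viewed, about 8 in all and at most 12, crops included, and the job is handed in when it is done.

```bash
mkdir -p pics; cat > h.py <<'E'
import numpy as np, cv2
from workcell import manip, imaging, workorder
def shot(n,f):
    s=manip.read_state(); c=imaging.camera(n); cv2.imwrite('pics/'+f,c['image'][:,:,::-1]); 
    K=(200/np.tan(np.radians(c['fov_y'])/2)); 
    if 'mount' in c:
        T=np.eye(4);T[:3,:3]=np.array(s['tool_rot']);T[:3,3]=s['position'];M=T@np.array(c['mount']);R=M[:3,:3];o=M[:3,3]
    else:
        A=cv2.Rodrigues(np.array(c['rvec'],float))[0];R=A.T;o=-A.T@np.array(c['tvec'],float).ravel()
    np.savez('pics/'+f+'.npz',R=R,o=o,K=K,c=[c['cx'],c['cy']])
def ray(f,u,v,z):
    d=np.load('pics/'+f+'.npz');r=d['R']@np.array([(u-d['c'][0])/d['K'],(v-d['c'][1])/d['K'],1]);o=d['o']
    return (o+r*(z-o[2])/r[2]).round(1)
def proj(f,p):
    d=np.load('pics/'+f+'.npz');q=d['R'].T@(np.array(p)-d['o']);return (q[:2]/q[2]*d['K']+d['c']).round(1)
E
python3 - <<'E'
from h import *
for n in('scene','side','wrist'):shot(n,n+'0.png')
s=manip.read_state();print(s)
for n in('scene','side','wrist'):
    d=np.load(f'pics/{n}0.png.npz');print(n,d['o'],d['R'][:,2],d['K'],d['c'])
E
```

```text
{'time_s': 0.15, 'qpos': array([-69.91239564,  19.12362548,   2.28476102,  83.99911112,
        -0.76800282,  76.96657266,  -3.35014218]), 'joint_vel': array([-0.0541175 , -0.0799911 , -0.02611254, -0.04063989,  0.04908065,
        0.05332522, -0.03693006]), 'joint_efforts': array([ 3.35459306e-03, -6.59047365e+01,  1.36802629e+00, -4.05866790e+01,
        1.70762488e-02,  9.78245720e-03, -2.02227295e-05]), 'position': array([282.4700713 , 585.01413589, 230.61511355]), 'tool_rot': array([[-9.00541090e-01,  4.34770639e-01, -4.87662379e-04],
       [ 4.34770904e-01,  9.00540297e-01, -1.19730307e-03],
       [-8.13925976e-05, -1.29024203e-03, -9.99999164e-01]]), 'ft_force': array([ 0.28301789, -0.85764086, -0.08786039]), 'ft_torque': array([0.01405007, 0.01942598, 0.00246872]), 'gripper_width': 85.35515331953971}
scene [1027.77814978  284.75037706  483.87500532] [-0.68538201 -0.40224397 -0.60700188] 376.9320115274653 [318.97058437 201.12392337]
side [ 398.0433377  -554.68047531  639.78838541] [ 0.20194333  0.71754742 -0.66659177] 505.27992717660237 [318.9120599  195.09144137]
wrist [208.86652674 619.64428363 373.3871065 ] [ 0.28078083 -0.13706699 -0.94993408] 282.9053313435343 [320.97781883 200.11259305]
```

View pics/scene0.png

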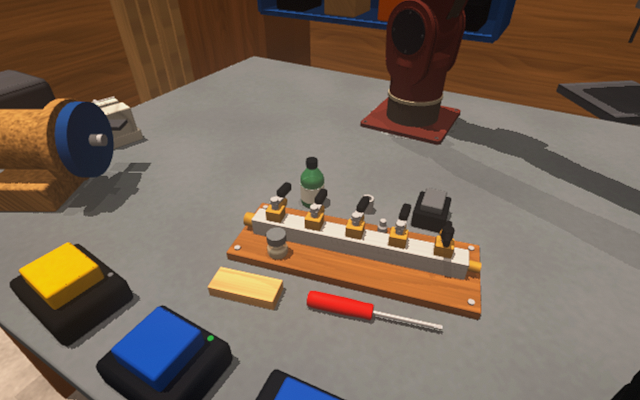

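View pics/side0.png

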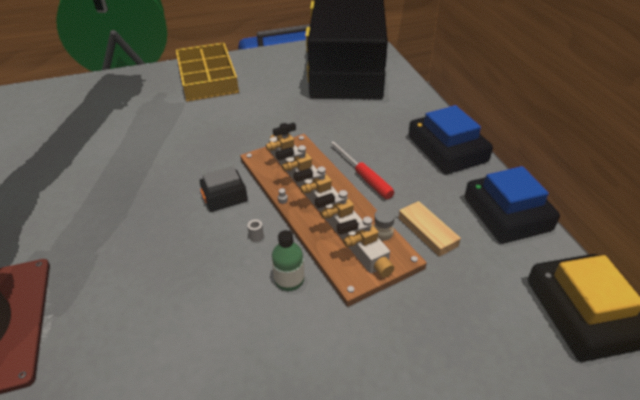

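The board, five valves and all the bystanders are visible in both views. Manifold: scene around (355,240), side around (330,215). The T handle isn't clear yet, so I'll enlarge both.

```bash
python3 - <<'E'
from h import *
a=cv2.imread('pics/side0.png')[110:310,190:470];b=cv2.imread('pics/scene0.png')[145:325,200:490]
a=cv2.resize(a,(420*1,300),interpolation=3);
cv2.imwrite('pics/sidec.png',cv2.resize(cv2.imread('pics/side0.png')[110:310,200:460],None,fx=3,fy=3,interpolation=2)[:600])
cv2.imwrite('pics/scenec.png',cv2.resize(b,None,fx=2.75,fy=2.75,interpolation=2))
for f,u in(('side0.png',[(241,157),(302,137),(425,265),(350,300)]),('scene0.png',[(229,255),(480,311),(480,245)])):
    for p in u: print(f,p,ray(f,*p,18))
E
```

```text
side0.png (241, 157) [469.7 274.6  18. ]
side0.png (302, 137) [605.7 302.7  18. ]
side0.png (425, 265) [698.7 -97.4  18. ]
side0.png (350, 300) [ 562.7 -125.2   18. ]
scene0.png (229, 255) [710.2 -81.8  18. ]
scene0.png (480, 311) [614.7 315.1  18. ]
scene0.png (480, 245) [471.6 286.2  18. ]
```

View pics/scenec.png

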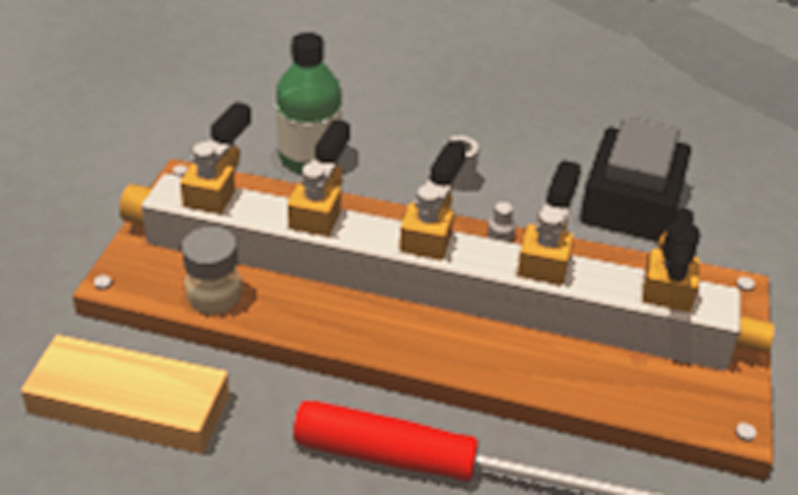

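View pics/sidec.png

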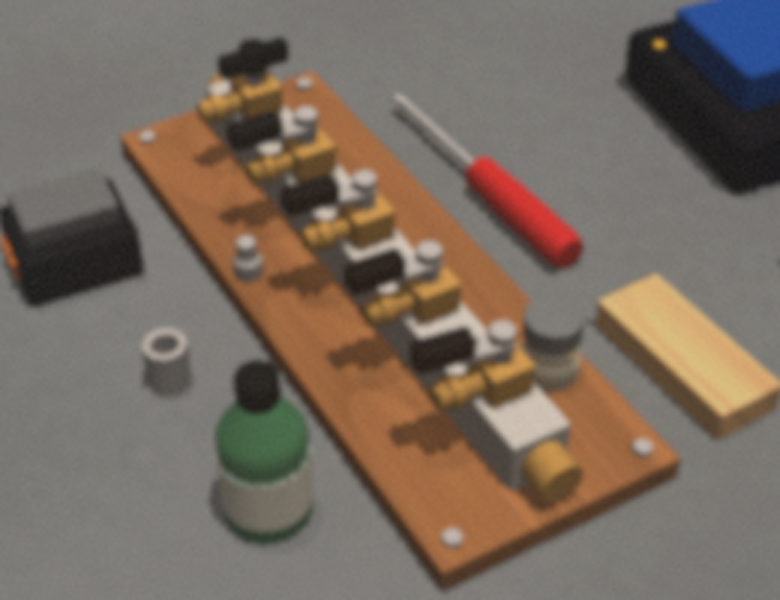

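T-handle: the valve at the +y end (sidec (253,55), scenec (683,245)). The other four are levers. Next I'll fit the manifold pose from the refined board corners.

```bash
cat >> h.py <<'E'
def fit(L,P):
    L=np.array(L,float);P=np.array(P)[:,:2];l=L-L.mean(0);p=P-P.mean(0)
    a=np.arctan2((l[:,0]*p[:,1]-l[:,1]*p[:,0]).sum(),(l*p).sum());R=np.array([[np.cos(a),-np.sin(a)],[np.sin(a),np.cos(a)]])
    t=P.mean(0)-R@L.mean(0);return a,R,t,(P-L@R.T-t).round(1)
E
python3 - <<'E'
from h import *
C=lambda x,y:(x*75,y*210)
s=[((200+u/3),(110+v/3)) for u,v in((122,137),(315,73),(678,462),(443,575))]
P=[ray('side0.png',*p,18) for p in s];L=[C(-1,1),C(1,1),C(1,-1),C(-1,-1)]
s2=[(200+u/2.75,145+v/2.75) for u,v in((75,297),(772,463),(768,275))]
P2=[ray('scene0.png',*p,18) for p in s2];L2=[C(1,-1),C(1,1),C(-1,1)]
for l,p in((L,P),(L2,P2),(L+L2,P+P2)):
    a,R,t,e=fit(l,p);print(np.degrees(a),t,e.tolist())
# lever far ends in scene (top, z=100)
T=lambda u,v:R.T@(ray('scene0.png',200+u/2.75,145+v/2.75,100)[:2]-t)
for p in((238,108),(338,128),(453,147),(566,168)):print(T(*p))
st=manip.read_state();rot=np.array(st['tool_rot']);y=np.degrees(np.arctan2(*rot[1::-1,1]))
want=np.degrees(a)+90;print('turn units tool z',-(want-y)/6)
tgt=np.array([*(t+R@[-60,0]),230]);print(tgt,'slide',rot.T@(tgt-st['position'])/30)
E
```

```text
12.18234520133956 [585.9    91.575] [[1.5, -1.8], [-0.6, -2.6], [-2.4, 1.9], [1.5, 2.5]]
12.565939650775096 [590.36159043  97.70435154] [[-1.3, 3.3], [0.5, -2.1], [0.7, -1.3]]
12.263501739479523 [587.64529838  94.22305385] [[0.0, -4.3], [-2.0, -5.3], [-4.4, -0.9], [-0.6, -0.1], [2.5, 7.5], [2.1, 1.5], [2.4, 1.6]]
[ -36.90272477 -134.2480165 ]
[-35.09434672 -65.66718996]
[-37.24576495   7.76544175]
[-36.90315852  76.66488021]
turn units tool z -6.339037486043336
[529.0144336   81.47857682 230.        ] slide [-14.6981963  -11.54210062   0.03659224]
```

```bash
python3 -m pendant '{"delta_rot":[[0,0,-1],[0,0,-2],[0,0,-3],[0,0,-4],[0,0,-5],[0,0,-6],[0,0,-6.34],[0,0,-6.34],[0,0,-6.34],[0,0,-6.34],[0,0,-6.34],[0,0,-6.34],[0,0,-6.34],[0,0,-6.34],[0,0,-6.34],[0,0,-6.34],[0,0,-6.34],[0,0,-6.34]],"slide":[[-0.8,-0.6,0],[-1.8,-1.4,0],[-2.8,-2.2,0],[-3.8,-3,0],[-4.8,-3.8,0],[-5.8,-4.6,0],[-6.8,-5.4,0],[-7.8,-6.2,0],[-8.8,-7,0],[-9.8,-7.7,0],[-10.8,-8.5,0],[-11.8,-9.3,0],[-12.8,-10.1,0],[-13.8,-10.9,0],[-14.4,-11.3,0],[-14.7,-11.54,0],[-14.7,-11.54,0],[-14.7,-11.54,0]],"gripper":[1,1,1,1,1,1,1,1,1,1,1,1,1,1,1,1,1,1]}'
python3 - <<'E'
from h import *
shot('wrist','w1.png')
E
```

```text
time_s: 1.65
position: [528.8, 82.6, 231.0]
tool_rot: [[-0.977, -0.212, -0.001], [-0.212, 0.977, 0.0], [0.001, 0.0, -1.0]]
ft_force: [-0.3, 1.0, -0.2]
gripper_width: 0.2
```

View pics/w1.png

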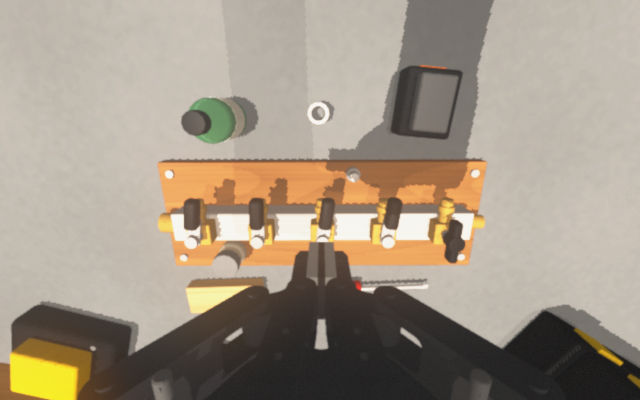

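The wrist view shows the four levers with pivots at (191,243), (257,242), (323,242) and (388,242). Their ends are at (193,200) to (394,200), nearly open. The T is at (455,240).

```bash
python3 - <<'E'
from h import *
C=lambda x,y:(x*75,y*210); f='w1.png'
P=[ray(f,u,v,18) for u,v in((162,160),(485.5,160),(470.5,265),(177,265))]
a,R,t,e=fit([C(-1,-1),C(-1,1),C(1,1),C(1,-1)],P);print(np.degrees(a),t,e.tolist())
for p in((191,243),(257,242),(323,242),(388,242)):print('piv',R.T@(ray(f,*p,102)[:2]-t))
for p in((193,200),(258,199),(327,200),(394,199),(455,224)):print('end',R.T@(ray(f,*p,100)[:2]-t))
for n,p,z in(('bottle',(196,123),105),('plug',(353,175),44),('sock',(318,113),32),('batt',(430,75),54)):print(n,R.T@(ray(f,*p,z)[:2]-t))
s=manip.read_state();print('tcp',R.T@(s['position'][:2]-t),s['position'],proj(f,s['position']))
E
```

```text
12.292789988673707 [584.025  98.65 ] [[-1.8, 4.8], [0.7, -5.6], [0.6, 0.6], [0.5, 0.2]]
piv [  -1.74880794 -142.23886528]
piv [ -2.91680463 -71.97930519]
piv [-2.86973298 -1.77981955]
piv [-2.84015429 67.40001223]
end [ -49.23567623 -134.24528413]
end [-50.25693954 -68.00921374]
end [-49.16892329   2.27048618]
end [-50.27419866  70.4694478 ]
end [-22.65999089 136.60654427]
bottle [-125.2693999  -118.70073957]
plug [-62.23038919  34.3877418 ]
sock [-132.71367575   -7.26074335]
batt [-170.8216821  109.53048  ]
tcp [-57.39702193  -2.92109456] [528.56587826  83.57562651 231.04954677] [322.9 257.9]
```

```bash
python3 -m pendant '{"delta_rot":[[0,0,0],[0,0,0],[0,0,0],[0,0,0],[0,0,0],[0,0,0],[0,0,0],[0,0,0],[0,0,0],[0,0,0],[0,0,0],[0,0,0],[0,0,0],[0,0,0]],"slide":[[-0.1,-1,0],[-0.2,-2.2,0],[-0.4,-3.4,0],[-0.4,-4.6,0],[-0.4,-5.6,0],[-0.4,-5.9,0],[-0.4,-5.9,1],[-0.4,-5.9,2],[-0.4,-5.9,3],[-0.4,-5.9,4],[-0.4,-5.9,4.5],[-0.4,-5.9,4.73],[-0.4,-5.9,4.73],[-0.4,-5.9,4.73]],"gripper":[1,1,1,1,1,1,1,1,1,1,1,1,1,1]}'
python3 - <<'E'
from h import *
shot('wrist','w2.png');shot('scene','s2.png')
w=cv2.imread('pics/w2.png')[100:400,120:520];s=cv2.imread('pics/s2.png')[120:320,190:490]
cv2.imwrite('pics/w2s2.png',np.vstack([w,cv2.resize(s,(400,267))]))
p=np.array(manip.read_state()['position']);a=np.radians(12.27);R=np.array([[np.cos(a),-np.sin(a)],[np.sin(a),np.cos(a)]])
print(R.T@(p[:2]-[585,96.5]),p)
E
```

```text
time_s: 2.87
position: [579.0, -87.3, 90.1]
tool_rot: [[-0.977, -0.214, 0.0], [-0.214, 0.977, 0.0], [-0.001, 0.0, -1.0]]
ft_force: [-0.6, -0.0, 0.7]
gripper_width: 0.5
[ -44.49407478 -179.14277209] [579.593507   -88.00643706  90.95818878]
```

View pics/w2s2.png

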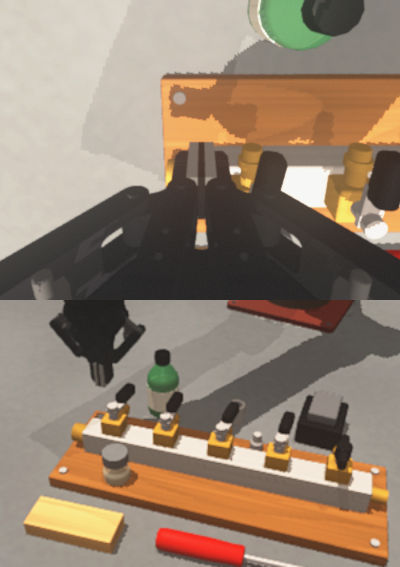

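Tip is 27 mm to the -y side of lever 1, as computed. Pushing lever 1 along its arc, then backing off to check.

```bash
python3 -m pendant '{"delta_rot":[[0,0,0],[0,0,0],[0,0,0],[0,0,0],[0,0,0],[0,0,0],[0,0,0],[0,0,0],[0,0,0],[0,0,0],[0,0,0],[0,0,0],[0,0,0],[0,0,0]],"slide":[[0.03,0.25,0],[0.03,0.5,0],[0.03,0.78,0],[0.02,1.07,0],[-0.1,1.25,0],[-0.22,1.43,0],[-0.35,1.58,0],[-0.47,1.68,0],[-0.6,1.75,0],[-0.7,1.8,0],[-0.77,1.83,0],[-0.79,1.83,0],[-0.79,1.83,0],[-0.79,1.83,0]],"gripper":[1,1,1,1,1,1,1,1,1,1,1,1,1,1]}'
python3 - <<'E'
from h import *
shot('scene','s3.png');shot('wrist','w3.png')
w=cv2.imread('pics/w3.png')[100:400,120:520];s=cv2.imread('pics/s3.png')[160:260,230:380]
cv2.imwrite('pics/c3.png',np.vstack([w,cv2.resize(s,(400,267),interpolation=2)]))
p=np.array(manip.read_state()['position']);a=np.radians(12.27);R=np.array([[np.cos(a),-np.sin(a)],[np.sin(a),np.cos(a)]])
print(R.T@(p[:2]-[585,96.5])+[0,144],p)
E
```

```text
time_s: 4.13
position: [590.4, -30.3, 89.5]
tool_rot: [[-0.977, -0.212, 0.001], [-0.212, 0.977, -0.0], [-0.001, -0.0, -1.0]]
ft_force: [-0.6, -0.5, 0.3]
gripper_width: -0.1
[-21.71575762  18.88662907] [590.36923641 -30.37041032  89.59826618]
```

View pics/c3.png

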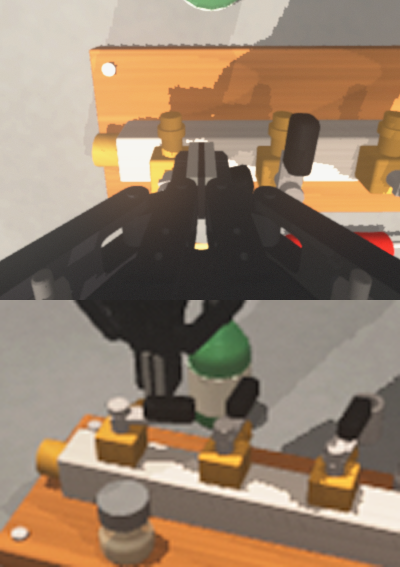

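Lever 1 has swung most of the way; its end is at crop (193,408). I'll calculate the angle.

```bash
python3 - <<'E'
from h import *
a=np.radians(12.27);R=np.array([[np.cos(a),-np.sin(a)],[np.sin(a),np.cos(a)]])
f=lambda u,v,z:R.T@(ray('s3.png',230+u*.375,160+(v-300)*.375,z)[:2]-[585,96.5])+[0,144]
print(f(193,410,92),f(191,398,100),f(118,402,103),f(193,421,84))
E
```

```text
[-6.03759496 47.06890361] [-7.8306523  45.41211593] [13.72295733  4.29226778] [-4.7587472  47.30245957]
```

Lever 1 is at about 1.44 rad, good. Repeating the same arc shifted 72 mm for levers 2, 3 and 4, checking the readings in between.

```bash
python3 -m pendant '{"delta_rot":[[0,0,0],[0,0,0],[0,0,0],[0,0,0],[0,0,0],[0,0,0],[0,0,0],[0,0,0],[0,0,0],[0,0,0],[0,0,0],[0,0,0],[0,0,0],[0,0,0],[0,0,0],[0,0,0],[0,0,0]],"slide":[[0.4,0,0],[0.85,0,0],[0.85,0.35,0],[0.83,0.75,0],[0.81,1.05,0],[0.8,1.35,0],[0.78,1.67,0],[0.66,1.86,0],[0.54,2.03,0],[0.42,2.19,0],[0.3,2.29,0],[0.18,2.36,0],[0.08,2.4,0],[0,2.4,0],[-0.03,2.4,0],[-0.03,2.4,0],[-0.03,2.4,0]],"gripper":[1,1,1,1,1,1,1,1,1,1,1,1,1,1,1,1,1]}'
```

```text
time_s: 5.65
position: [575.9, 40.3, 89.5]
tool_rot: [[-0.977, -0.212, 0.001], [-0.212, 0.977, -0.0], [-0.0, -0.0, -1.0]]
ft_force: [-0.9, 0.6, 0.1]
gripper_width: -0.0
```

```bash
python3 - <<'E'
from h import *
p=np.array(manip.read_state()['position']);a=np.radians(12.27);R=np.array([[np.cos(a),-np.sin(a)],[np.sin(a),np.cos(a)]])
print(R.T@(p[:2]-[585,96.5])+[0,72],p)
E
```

```text
[-20.83656409  18.96760977] [575.90978463  40.25086844  89.45186128]
```

```bash
python3 -m pendant '{"delta_rot":[[0,0,0],[0,0,0],[0,0,0],[0,0,0],[0,0,0],[0,0,0],[0,0,0],[0,0,0],[0,0,0],[0,0,0],[0,0,0],[0,0,0],[0,0,0],[0,0,0],[0,0,0],[0,0,0],[0,0,0]],"slide":[[0.4,0,0],[0.88,0,0],[0.88,0.35,0],[0.86,0.75,0],[0.84,1.05,0],[0.83,1.35,0],[0.8,1.67,0],[0.68,1.86,0],[0.56,2.03,0],[0.44,2.19,0],[0.32,2.29,0],[0.2,2.36,0],[0.1,2.4,0],[0.03,2.4,0],[0,2.4,0],[0,2.4,0],[0,2.4,0]],"gripper":[1,1,1,1,1,1,1,1,1,1,1,1,1,1,1,1,1]}'
```

```text
time_s: 7.07
position: [560.6, 110.6, 89.5]
tool_rot: [[-0.977, -0.212, 0.001], [-0.212, 0.977, -0.0], [-0.0, -0.0, -1.0]]
ft_force: [-1.3, 0.3, -0.7]
gripper_width: -0.0
```

```bash
python3 -m pendant '{"delta_rot":[[0,0,0],[0,0,0],[0,0,0],[0,0,0],[0,0,0],[0,0,0],[0,0,0],[0,0,0],[0,0,0],[0,0,0],[0,0,0],[0,0,0],[0,0,0],[0,0,0],[0,0,0],[0,0,0],[0,0,0]],"slide":[[0.4,0,0],[0.88,0,0],[0.88,0.35,0],[0.86,0.75,0],[0.84,1.05,0],[0.83,1.35,0],[0.8,1.67,0],[0.68,1.86,0],[0.56,2.03,0],[0.44,2.19,0],[0.32,2.29,0],[0.2,2.36,0],[0.1,2.4,0],[0.03,2.4,0],[0,2.4,0],[0,2.4,0],[0,2.4,0]],"gripper":[1,1,1,1,1,1,1,1,1,1,1,1,1,1,1,1,1]}'; python3 - <<'E'
from h import *
p=np.array(manip.read_state()['position']);a=np.radians(12.27);R=np.array([[np.cos(a),-np.sin(a)],[np.sin(a),np.cos(a)]])
print(R.T@(p[:2]-[585,96.5])-[0,72],p)
E
```

```text
time_s: 8.48
position: [545.3, 181.0, 89.5]
tool_rot: [[-0.977, -0.212, 0.001], [-0.212, 0.977, -0.0], [-0.0, -0.0, -1.0]]
ft_force: [-1.6, 0.2, -0.5]
gripper_width: 0.1
[-20.8021012  19.0146477] [545.33075992 181.01476144  89.4745613 ]
```

Now back off, rise to about 230 mm and move clear for a final look.

```bash
python3 -m pendant '{"delta_rot":[[0,0,0],[0,0,0],[0,0,0],[0,0,0],[0,0,0],[0,0,0],[0,0,0],[0,0,0],[0,0,0],[0,0,0],[0,0,0],[0,0,0],[0,0,0],[0,0,0]],"slide":[[0.5,0,0],[1,0,0],[1.2,0,-0.6],[1.2,0,-1.6],[1.2,0,-2.8],[1.2,0,-4],[1.2,-1,-4.7],[1.2,-2.2,-4.7],[1.2,-3.4,-4.7],[1.2,-4.4,-4.7],[1.2,-5.4,-4.7],[1.2,-6,-4.7],[1.2,-6,-4.7],[1.2,-6,-4.7]],"gripper":[1,1,1,1,1,1,1,1,1,1,1,1,1,1]}'
python3 - <<'E'
from h import *
shot('wrist','w4.png');shot('scene','s4.png')
w=cv2.imread('pics/w4.png')[40:320,120:520];s=cv2.imread('pics/s4.png')[145:325,200:490]
cv2.imwrite('pics/c4.png',np.vstack([cv2.resize(w,(428,300)),cv2.resize(s,(428,266),interpolation=2)]))
E
```

```text
time_s: 9.65
position: [548.5, -3.7, 230.8]
tool_rot: [[-0.978, -0.209, 0.001], [-0.209, 0.978, -0.0], [-0.001, -0.0, -1.0]]
ft_force: [0.4, 1.1, -0.6]
gripper_width: -0.1
```

View pics/c4.png

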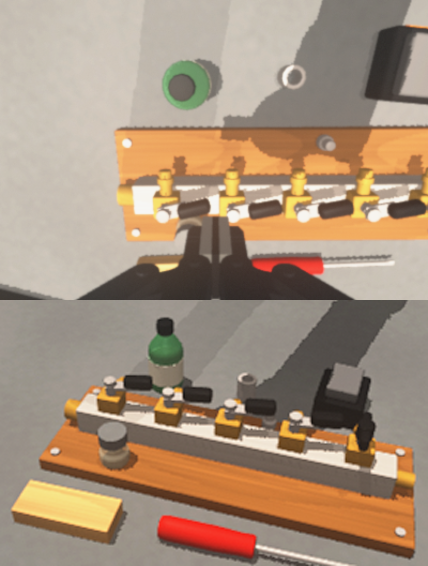

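All four levers now lie along the bar, and the T at scene crop (365,432) looks unchanged. I'll measure the lever angles and compare against the first scene picture.

```bash
python3 - <<'E'
from h import *
f=lambda u,v:(120+u*400/428,40+v*280/300)
for p,q in(((163,213),(207,207)),((233,213),(281,208)),((303,213),(350,208)),((370,213),(424,208))):
    d=ray('w4.png',*f(*q),97)[:2]-ray('w4.png',*f(*p),102)[:2]
    print(90-abs(np.degrees(np.arctan2(d[1],d[0]))-102.27))
a=cv2.imread('pics/scene0.png');b=cv2.imread('pics/s4.png')
for n,(x,y,w,h) in dict(bottle=(298,155,30,32),battery=(410,185,45,45),socket=(360,190,16,22),plug=(375,216,14,18),jar=(264,226,26,34),driver=(303,288,142,45),offcut=(205,265,82,44),T=(434,220,24,30)).items():
    g=[cv2.cvtColor(i,6)[y:y+h,x:x+w].astype(np.float32) for i in(a,b)]
    (s,r)=cv2.phaseCorrelate(*g,cv2.createHanningWindow((w,h),5));print(n,np.round(s,2),round(r,2),np.abs(g[0]-g[1]).mean().round(1))
E
```

```text
84.66536666333593
86.45459997247261
86.53638736363693
87.0686633019658
bottle [0.07 0.08] 0.96 1.3
battery [0.51 0.46] 0.8 2.6
socket [ 0.22 -0.35] 0.84 31.8
plug [-0.22  0.03] 0.7 65.8
jar [ 0.54 -0.1 ] 1.0 4.7
driver [-0.02  0.46] 0.97 5.2
offcut [0.04 0.53] 0.93 5.7
T [ 0.1  -0.06] 0.98 0.8
```

```bash
python3 -c "
from workcell import workorder;print(workorder.job_done())"
```

```text
the job is handed in; nothing more can be done
None
```

All four one-sided levers are pushed round along the bar, and the T-handle at the +y end is still open. I used the shut fingertips, running from -y to +y without gripping or lifting anything, and handed the job in at about 10 s of the 48 s allowed. No verdict was reported.

- **Levers:** the last wrist picture puts them at about 85 to 87° (roughly 1.5 rad), against the 1.2 rad needed. An earlier scene-camera estimate for lever 1 was slightly lower, about 1.44 rad, because the cameras disagree by a few millimetres.
- **T-handle and bystanders:** comparing the first and last scene pictures, the T-handle and every loose thing moved less than a pixel. The check is weaker for the socket and the plug: their crops changed a lot in brightness, probably from the levers and shadows now in them. Both still appear in place in the last pictures.
- **Contact:** wrist force read under 2 N at the end of each move. The arm ended raised clear at 231 mm, touching nothing.

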